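# Pin the test-plate tray to the orbital shaker

## Task

Mount the blue test-plate tray on the orbital shaker and lock the platform for loading: set it flat between the platform's side rails and slide it back until it is fully home against the rear stops, with its rear edge under the sprung red hold-down. Then take the red-headed locking pin from its stand and push it down through the tray's bush and the platform into the socket in the shaker's base until its collar sits flush on the bush; the socket lies out of sight somewhere on the platform's small orbit, so bear lightly on the pin and swing the platform round with it until it drops in. Leave tray and pin in place, let go, and do not shift the other things on the bench.

Things in the scene. Friction and masses are not known exactly. Their poses are not given: they have to be found in the camera images.
- shaker: orbital shaker, fixed, white housing 285 x 232 mm, knobs on its front; origin under its middle, x axis to its back, y to its left. Its aluminium platform (262 x 206 mm, top 82 mm above the bench) never turns: a crank carries it bodily round a circle of 6 mm radius; about 2 N moves it and it stays where it is left
- platform_seat (a point): middle of the platform's flat top, where the tray's origin rests when home; axes as the shaker's; moves with the platform. Side rails along x guide the 160 mm wide tray: inner faces at y = +-82 mm, flared outward to +-90 mm, 16 mm high, from x = -42 to +82 mm. Two rubber rear stops have their faces at x = +86 mm
- platform_hole (a point): centre of the platform's pin hole (13 mm, through the 10 mm thick platform) at its top face, 95 mm in front of platform_seat; moves with the platform; its axes are platform_seat's
- orbit_center (a point): fixed point level with the platform's top: platform_hole always lies on the horizontal circle of 6 mm radius about it. A fixed steel lock plate (18 mm thick, top face 12 mm below this point) under the platform has one 13 mm hole, the socket, centred on that circle in a hidden direction that differs each time: a pin borne on the lock plate and carried round the circle drops into it
- hold_down (a joint): angle of the sprung red hold-down arm at the middle of the platform's rear edge (rad): 0 = down, its shoe 1.5 mm above the platform; about 0.1 with the tray's 6 mm rear edge beneath it; presses with 3 to 6 N, lifts to 0.6
- hold_down_toe (a point): foremost underside edge of the hold-down's upturned toe (30 mm wide): when down it is 55 mm behind platform_seat and 11 mm above the platform, the toe's top some 14 mm. A tray pushed backward along the platform lifts the toe by itself; pushing it home takes about 10 N
- tray: blue tray with two test-plate strips, 0.35 kg; origin mid-underside, x axis to its rear. Floor 160 (y) mm wide, 6 thick, from x = -75 to its plain rear edge at x = +85; rim 14 high. White handle bar along x above the origin: 80 x 14 x 14 mm, centre 46 mm above the underside, open beneath. In front a bush block 40 x 44 x 20 mm high, its 14 mm brass-rimmed hole at x = -95
- pin: steel locking pin, 10 mm thick, 60 g, upright in its stand; origin at the tip of its nose, z axis along it towards the head. Nose tapers over 9 mm to a 4 mm flat tip; collar (26 mm across) from 50 to 54 mm; red cylindrical head, 20 mm across, from 54 to 86 mm above the tip. In the stand its collar rests on the top; pull it straight up 55 mm to free it
- pin_stand: fixed aluminium block, 52 x 52 x 56 mm high on a 66 mm foot, with the pin in the 12.5 mm hole at its middle; origin at the middle of its underside
- pen_blue: bystander: thin blue pen lying in front, 143 mm
- timer: bystander: white bench timer, 60 x 66 x 19 mm
- tape_roll: bystander: roll of paper tape, 62 mm across, 18 mm high
- dropper_blue: bystander: dropper bottle with blue cap, 27 mm across, 66 mm high
- dropper_red: bystander: dropper bottle with red cap, 27 mm across, 66 mm high
- spare_plate: bystander: spare test plate lying flat, 67 x 52 x 5 mm
- tweezers: bystander: steel tweezers lying flat, 118 mm

How it is judged (in metres and radians):
On the way:
1. the tray lies home on the platform with its rear edge under the hold-down (x of tray in the frame of platform_seat between -0.004 and 0.004 m and y of tray in the frame of platform_seat between -0.004 and 0.004 m and z of tray in the frame of platform_seat below 0.003 m and angle between tray's own z axis and vertical below 0.05 rad and value of joint hold_down between 0.06 and 0.16 rad), for 0.2 s.
At the end, for the whole second after the job is handed in: the tray lies flat on the platform within 4 mm of home, its rear edge under the hold-down; the pin stands upright through bush and platform in the socket, its collar within 2.5 mm of the bush; both are at rest and released (all of step 1 and horizontal distance between pin and platform_hole below 0.004 m and z of pin in the frame of platform_hole below -0.0275 m and angle between pin's own z axis and vertical below 0.12 rad and linear speed of each of pin, tray below 0.02 m/s); the robot touches nothing.
It fails at once if a bystander is shifted by more than 30 mm (distance of any of pen_blue, timer, tape_roll, dropper_blue, dropper_red, spare_plate, tweezers from where it was at the start of the episode above 0.03 m).
It also fails if it takes over 72 s, if anything falls off the work surface, if the arm or the gripper's body presses on something with over 40 N, if the wrist force passes 120 N, or if a joint passes its speed limit or range.

## Robot

A 7-joint arm with a two-finger parallel gripper is mounted at the origin on a cart in front of the work surface, level with it; the furniture and walls round the work are solid. World frame = base frame: x ahead of the robot, y to its left, z up, the work surface at z = 0. Lengths are in mm, angles in rad, forces in N, time in s.
With the tool pointing down it reaches from about 400 to 875 mm from the base axis. Payload 4.4 kg.
Tool frame: the origin (TCP) lies on the centre line of the jaws, within the pads' length; the fingertips stand 25 mm ahead of it and the grasp point (between the pads) lies 6 mm ahead of it (ctrl.finger_overhang is the distance from the TCP to the fingertips, in mm); z points along the fingers, y is the line along which they close (so a half turn about z gives the same grasp; the last joint's range is limited). The gripper opens to 85 mm and grips with 20 to 120 N. Pads are 22 mm wide; open, the fingers measure 114 mm over their backs; the gripper's body (76 mm by 85 mm) begins 54 mm behind the grasp point. The pads swing forward as they close: fully open they stand 13 mm farther back than shut.
Start: joints at [-1.39, 0.628, 0.038, 1.517, -0.027, 0.996, -0.02], TCP at [158.771, 630.325, 218.413] pointing down, gripper open.
Joint ranges: [-3.06, 3.06], [-0.37, 2.12], [-1.25, 1.32], [0.18, 2.47], [-1.1, 4.24], [0.23, 1.98], [-2.94, 2.94]. Speed limits (rad/s): [2.57, 2.57, 3.14, 3.14, 3.14, 3.14, 3.14].

## Interface

Orientations are given as [roll, pitch, yaw] about the fixed x, y, z axes, in that order (R = Rz(yaw) Ry(pitch) Rx(roll)).
In Python, from cell import ctrl gives the robot as it stands. The module is installed in compiled form; this text tells all that it offers.
- The arm moves only by the tool play_rows, never from a script. Its argument "targets" is a list of rows, each a list of 5 numbers: the closure, from 0 (fully open) to 1 (shut), then the shift along the tool's x, y, z in cm, then the turn about the tool's z in degrees. In form: [[gripper, dx, dy, dz, spin], ...]. A call has 1 to 10 rows; each row is the pose to reach, as a shift and turn from the pose commanded when the call began, along the tool's axes at that moment; what a row does not reach only later rows make up. A row lasts 1/10 s, in which the tool goes at most 50 mm and 8.59 degrees, less where a joint would pass 70% of its speed; a pose out of reach is approached as far as the arm can. A call with a gripper value outside its range is refused whole. The fingers move at their own pace and stop on an object; the grip force is fixed at half the most. Time passes only in rows, so rows that repeat a pose let the fingers close. It gives the time, the measured TCP pose, the force, the opening and the grip force at its end, in the units of the state.
- ctrl.read_state(): the state, without advancing time (a new reading comes with each control period).
- ctrl.get_image(name): name is "scene" or "top"; returns (picture, depth): 400x640x3 uint8, red, green, blue; 400x640 float32, mm along the optical axis (not along the pixel's ray), 0 where there is no reading.
- ctrl.calibration(name): a dict with "vfov" (degrees; the focal length in pixels is half the picture's height over the tangent of half this angle, whatever the lens; pixels are square), "cx", "cy" (the principal point, pixels), "extrinsics" (4x4, takes a point from camera to world coordinates). Camera axes: x right, y down, z forward; pixel columns grow to the right and rows downward; lengths in mm; the calibration is good to about 2 mm. A picture is of the moment at which its call begins. calibration takes no time and is no camera call.
- ctrl.finish_job(): hands the job in; it is judged then, once.
Trained networks look in the newest picture that a camera, given by its name, has taken for a name from the list of things; names that differ only in an ending like _2 or _b are one class to them, and where a whole thing is asked for, a point or a joint stands for the part that bears it (a point fixed in the world has none). Each returns a list of dicts, best first, with "confidence" (0 to 1); they miss things now and then, are a little off and sometimes report something else, mostly with a low value. They report only what shows in the picture. A call takes as long as a camera call.
- ctrl.search_frame(camera, name): "bbox" ([left, top, right, bottom] in pixels, round what is visible of it).
- ctrl.trace(camera, name): "pixels" (400x640 bool, what is visible of it) and "bbox" ([left, top, right, bottom] in pixels, round what is visible of it).
The state is a dict: "clock": time; "qpos": joint angles; "qd": joint speeds; "tau": joint torques, N m; "eef_pos": TCP position; "tool_rot": TCP orientation; "force": force on the tool from outside, world axes, zero at the start; "torque": the same for the moment, N m; "width": finger opening in mm; "gripper_force": force on a finger pad.
Only numpy, scipy, OpenCV 4.12 (cv2) and the standard library are available. Lean on these libraries where they do the work, as an engineer would, in place of code of your own. Each camera call takes 0.05 s, during which the arm holds its last target. There are 200 camera calls.

## Working session

There is one attempt and no reset: what is moved stays moved. The work goes in short steps, Python scripts to look and compute and a tool call to move; the robot and the scene stay as the last step left them, time stands still between calls to the robot, and variables do not carry over. Pictures are saved under pics/ and viewed, at most 10 in all, crops included, and the job is handed in when it is done.

Besides the shell and the picture viewer there is one more tool, called as name(argument=value, ...) on one line, values as JSON. play_rows: Moves the arm, as the interface text tells. Its arguments: {"type":"object","properties":{"targets":{"type":"array"}},"required":["targets"]}

```bash
mkdir -p pics; cat > h.py <<'E'
from cell import ctrl
import numpy as np, cv2
def save(cam,fn):
    p,d=ctrl.get_image(cam); cv2.imwrite('pics/'+fn,cv2.cvtColor(p,cv2.COLOR_RGB2BGR)); return p,d
def world(cam,d,mask=None):
    c=ctrl.calibration(cam); f=200/np.tan(np.radians(c['vfov']/2))
    v,u=np.mgrid[0:400,0:640]
    P=np.stack([(u-c['cx'])/f*d,(v-c['cy'])/f*d,d,np.ones_like(d)],-1)@np.array(c['extrinsics']).T
    return P[...,:3]
E
python3 - <<'E'
from h import *
for c in('scene','top'):
    p,d=save(c,c+'1.png'); np.savez(c+'1.npz',p=p,d=d)
    print(c,ctrl.calibration(c))
    for n in ('tray','pin','shaker','pin_stand'):
        print(n,[(r['bbox'],r['confidence']) for r in ctrl.search_frame(c,n)][:2])
print(ctrl.read_state())
E
```

```text
scene {'vfov': 52.74289042822014, 'cx': 324.2600829780013, 'cy': 200.89712738404876, 'extrinsics': array([[-4.57104242e-01, -4.79504204e-01,  7.49087065e-01,
        -3.49536901e+02],
       [-8.89390724e-01,  2.52407785e-01, -3.81148856e-01,
         4.94240595e+02],
       [-6.31292816e-03, -8.40455846e-01, -5.41843260e-01,
         7.14191314e+02],
       [ 0.00000000e+00,  0.00000000e+00,  0.00000000e+00,
         1.00000000e+00]])}
tray [([398.8, 170.8, 436.2, 201.6], 0.78), ([359.2, 165.9, 376.8, 179.2], 0.29)]
pin [([246.4, 238.4, 259.5, 253.6], 0.7)]
shaker [([285.3, 160.1, 387.5, 239.8], 0.6), ([240.6, 247.0, 267.5, 274.5], 0.48)]
pin_stand [([240.0, 240.6, 267.3, 276.2], 0.81)]
top {'vfov': 44.76151918430938, 'cx': 333.38725899137063, 'cy': 205.89398258704645, 'extrinsics': array([[ 1.08970401e-02, -9.92266945e-01,  1.23642894e-01,
         4.02711955e+02],
       [-9.99882949e-01, -9.48473288e-03,  1.20053614e-02,
         1.08920469e+01],
       [-1.07398034e-02, -1.23759244e-01, -9.92254154e-01,
         1.42042992e+03],
       [ 0.00000000e+00,  0.00000000e+00,  0.00000
[... 201 characters left out ...]
, 266.6], 0.87)]
{'clock': 0.5, 'qpos': array([-1.38980186,  0.62846953,  0.03849453,  1.5174404 , -0.02703783,
        0.99629758, -0.01996124]), 'qd': array([ 0.00155548,  0.00120524, -0.00017144, -0.00054048, -0.00012743,
       -0.00041852,  0.00088894]), 'tau': array([-1.47987346e-03, -5.62805986e+01,  1.22408800e+00, -1.93606460e+01,
        1.08763733e-02,  2.71381294e-03,  9.33293229e-07]), 'eef_pos': array([158.74928606, 630.29897784, 218.35525831]), 'tool_rot': array([-3.14149468e+00, -6.55730875e-05,  2.89479489e+00]), 'force': array([-0.35983127, -0.15301837,  0.19106329]), 'torque': array([ 0.0071595 , -0.0122729 , -0.02321318]), 'gripper_force': 0.0, 'width': 85.23568524547503}
```

```bash
python3 - <<'E'
import cv2
a=cv2.imread('pics/top1.png'); cv2.imwrite('pics/topc.png',cv2.resize(a[120:290,200:520],None,fx=2.5,fy=2.5,interpolation=cv2.INTER_CUBIC))
a=cv2.imread('pics/scene1.png'); cv2.imwrite('pics/scenec.png',cv2.resize(a[130:330,200:466],None,fx=3,fy=3,interpolation=cv2.INTER_CUBIC))
E
```

```text
(no output)
```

View pics/topc.png

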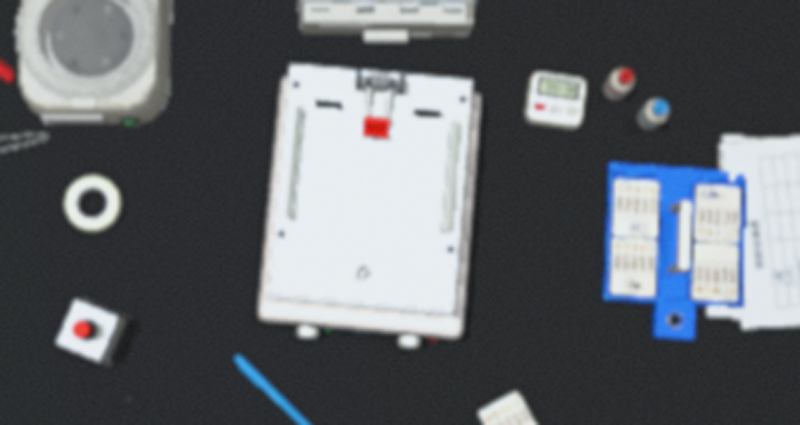

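View pics/scenec.png

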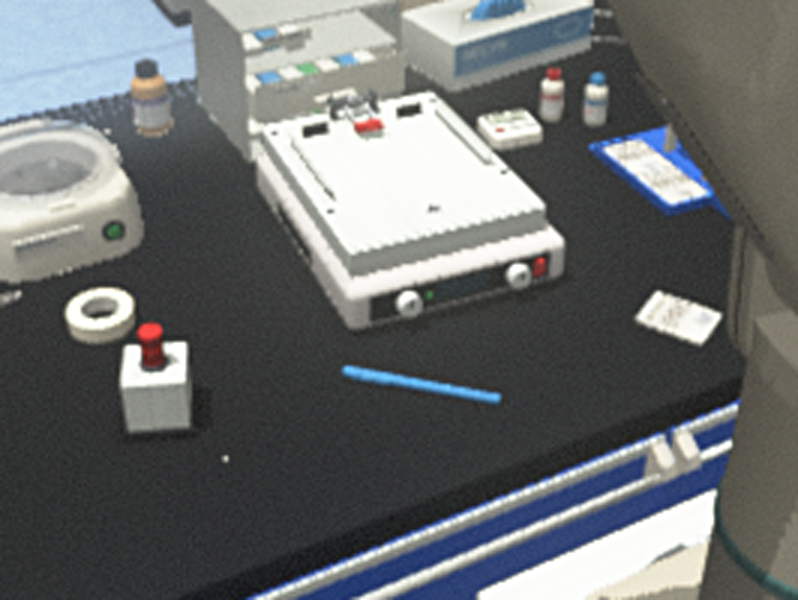

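```bash
python3 - <<'E'
from h import *
z=np.load('top1.npz');p,d=z['p'],z['d'];W=world('top',d)
c=ctrl.calibration('top');f=200/np.tan(np.radians(c['vfov']/2));E=np.array(c['extrinsics'])
def at(uv,h):
    r=E[:3,:3]@np.array([(uv[0]-c['cx'])/f,(uv[1]-c['cy'])/f,1]);t=(h-E[2,3])/r[2];return E[:3,3]+t*r
def rect(mask,h,l):
    v,u=np.nonzero(mask);P=np.array([at(q,h)[:2] for q in zip(u,v)],np.float32)
    print(l,len(u),'rect',cv2.minAreaRect(P),'mean',P.mean(0),'zmed',np.median(W[mask][:,2]))
box=lambda a,b,x,y:(lambda m:(m.__setitem__((slice(b,y),slice(a,x)),True),m)[1])(np.zeros((400,640),bool))
R,G,B=[p[...,i].astype(int) for i in range(3)]
Z=W[...,2]
rect(box(300,140,398,262)&(Z>74)&(Z<92),82,'platform')
rect(box(300,140,398,262)&(Z>40)&(Z<74),60,'housing')
rect(box(438,180,502,258)&(Z>42)&(Z<65),53,'handle')
rect(box(438,180,502,258)&(B>R+50),3,'blue')
# bush block
rect(box(455,238,485,258)&(B>R+50)&(Z>13),20,'bush')
rect(box(220,230,262,270)&(R>G+60),86+6,'pinhead')
rect(box(220,230,262,270)&(Z>48)&(Z<65),56,'standtop')
rect(box(335,160,365,180)&(R>G+60),95,'holddown red')
print('tray hole',at((200+675/2.5,120+320/2.5),20),'plat hole',at((200+363/2.5,120+272/2.5),82))
for i,m in (('platscan',0),):
    print(np.round(Z[150:250:8,300:400:5]).astype(int))
print(np.round(Z[190:252:3,462:486:2]).astype(int))
E
```

```text
platform 6449 rect ((601.9810791015625, -12.952789306640625), (205.5126190185547, 265.1531677246094), 85.29618072509766) mean [596.302    -12.540716] zmed 81.7769523970403
housing 1452 rect ((586.7380981445312, -12.863906860351562), (229.98440551757812, 306.8537292480469), 85.20484924316406) mean [518.74744  -15.190165] zmed 50.349054604758294
handle 155 rect ((555.3800659179688, -368.3276062011719), (14.10855484008789, 77.20199584960938), 88.54959869384766) mean [ 556.80164 -367.88736] zmed 51.31584628825817
blue 1570 rect ((540.6524658203125, -369.1178283691406), (165.6881866455078, 207.46771240234375), 86.59253692626953) mean [ 550.92084 -365.20868] zmed 7.715181769654578
bush 227 rect ((463.20184326171875, -362.90350341796875), (83.16416931152344, 43.710113525390625), 86.4854507446289) mean [ 463.3833  -363.83945] zmed 19.3266106145893
pinhead 42 rect ((440.6899719238281, 301.39019775390625), (17.304920196533203, 18.147512435913086), 28.448911666870117) mean [440.83267 301.50067] zmed 91.18762000119045
standtop 297 rect ((441.8928527832031, 302.4426574707031), (53.28652572631836,
[... 2099 characters left out ...]
   10]
 [  13    9   11   -2    5   54   57    7   15   13    8   12]
 [  14    3    6    4    7   46   54   14   12   13   14   10]
 [   1   10    3   19   41   55   51    8    8   17   11   14]
 [  -1    1    7    3    6    4    4    7   11    9    7   15]
 [   3    7    5    5    5    8   15   15   13    9   13   13]
 [   5   10    6    7    7   12    6   12   16   13    9    8]
 [   6    6    7    9    7    7    6   13    7   11    6   12]
 [  18   21   18   15   17   17   21   20    6   18   14   17]
 [  17   23   22   18   22   18   22   21    1   -2    0    0]
 [  20   21   19   -5    3   18   21   22   -4    0   -3    3]
 [  16   27   22   16   22   22   12   17   -3    0    4   -1]]
```

```bash
cat >> h.py <<'E'
def go(x,y,z,yaw,ref=None):
    s=ctrl.read_state(); p=s['eef_pos'];a=s['tool_rot'][2]
    if ref is not None: p,a=np.array(ref[:3]),ref[3]
    D=np.array([x,y,z])-p; c,n=np.cos(a),np.sin(a)
    t=(yaw-a+np.pi)%(2*np.pi)-np.pi
    print('d cm',np.round([(c*D[0]+n*D[1])/10,(n*D[0]-c*D[1])/10,-D[2]/10],2),'spin',round(-np.degrees(t),2))
E
python3 - <<'E'
from h import *
go(450,300,218,3.10)
go(460,-100,218,3.10,(450,300,218,3.10))
go(555,-368,150,3.10,(460,-100,218,3.10))
# refine tray angle from edges
z=np.load('top1.npz');p,d=z['p'],z['d']
c=ctrl.calibration('top');f=200/np.tan(np.radians(c['vfov']/2));E=np.array(c['extrinsics'])
def at(u,v,h):
    r=E[:3,:3]@np.array([(u-c['cx'])/f,(v-c['cy'])/f,1]);t=(h-E[2,3])/r[2];return (E[:3,3]+t*r)[:2]
B=p[...,2].astype(float)-p[...,0]
def edge(col,lo,hi,axis,s):
    pr=(B[lo:hi,col] if axis==0 else B[col,lo:hi]); g=np.abs(np.gradient(pr)); k=g.argmax(); w=g[max(k-2,0):k+3];return lo+max(k-2,0)+(w*np.arange(len(w))).sum()/w.sum()
r=np.array([at(u,edge(u,180,192,0,1),6) for u in range(448,492)]);k=np.polyfit(r[:,1],r[:,0],1);res=r[:,0]-np.polyval(k,r[:,1]);ok=abs(res)<2.5;k=np.polyfit(r[ok,1],r[ok,0],1);print('rear edge slope',k,'yaw',-np.arctan(k[0]),ok.sum(),'x at -368',np.polyval(k,-368))
l=np.array([at(edge(v,436,450,1,1),v,10) for v in range(192,236)]);k=np.polyfit(l[:,0],l[:,1],1);ok=abs(l[:,1]-np.polyval(k,l[:,0]))<2.5;k=np.polyfit(l[ok,0],l[ok,1],1);print('left edge',np.arctan(k[0]),'y at 555',np.polyval(k,555),ok.sum())
E
```

```text
d cm [-36.31 -24.91   0.04] spin -11.76
d cm [ -2.66 -39.92   0.  ] spin -0.0
d cm [-10.61 -26.38   6.8 ] spin -0.0
rear edge slope [7.16311470e-02 6.68191443e+02] yaw -0.07150900917264755 44 x at -368 641.8311807475329
left edge -0.057139879929128674 y at 555 -294.1451544816024 39
```

play_rows(targets=[[0,-36.3,-24.9,0,-12],[0,-36.3,-24.9,0,-12],[0,-36.3,-24.9,0,-12],[0,-36.3,-24.9,0,-12],[0,-36.3,-24.9,0,-12],[0,-36.3,-24.9,0,-12],[0,-36.3,-24.9,0,-12],[0,-36.3,-24.9,0,-12],[0,-36.3,-24.9,0,-12],[0,-36.3,-24.9,0,-12]])

```text
clock: 1.5
eef_pos: [454.9, 293.6, 218.6]
tool_rot: [-3.139, 0.003, 3.093]
force: [-0.0, 0.0, -0.3]
width: 85.1
gripper_force: 0.0
```

play_rows(targets=[[0,-2.7,-39.9,0,0],[0,-2.7,-39.9,0,0],[0,-2.7,-39.9,0,0],[0,-2.7,-39.9,0,0],[0,-2.7,-39.9,0,0],[0,-2.7,-39.9,0,0],[0,-2.7,-39.9,0,0],[0,-2.7,-39.9,0,0],[0,-2.7,-39.9,0,0],[0,-2.7,-39.9,0,0]])

```text
clock: 2.5
eef_pos: [462.0, -100.2, 218.4]
tool_rot: [3.141, 0.0, 3.101]
force: [-0.1, 1.4, -0.4]
width: 85.8
gripper_force: 0.0
```

play_rows(targets=[[0,-10.6,-26.4,6.8,0],[0,-10.6,-26.4,6.8,0],[0,-10.6,-26.4,6.8,0],[0,-10.6,-26.4,6.8,0],[0,-10.6,-26.4,6.8,0],[0,-10.6,-26.4,6.8,0],[0,-10.6,-26.4,6.8,0],[0,-10.6,-26.4,6.8,0]])

```text
clock: 3.3
eef_pos: [558.9, -365.1, 149.3]
tool_rot: [3.139, -0.001, 3.106]
force: [-0.7, 0.6, -0.3]
width: 85.4
gripper_force: 0.0
```

```bash
python3 - <<'E'
from h import *
print(ctrl.read_state()['eef_pos'],ctrl.read_state()['tool_rot'])
go(556,-369,51,3.085,(556,-366.8,150,3.104))
E
```

```text
[ 558.8599696  -365.0723798   149.28293374] [ 3.13929067e+00 -1.07708758e-03  3.10583987e+00]
d cm [-0.01 -0.22  9.9 ] spin 1.09
```

play_rows(targets=[[0,0,-0.2,4,1],[0,0,-0.2,7,1],[0,0,-0.2,9.9,1],[0,0,-0.2,9.9,1],[0,0,-0.2,9.9,1],[1,0,-0.2,9.9,1],[1,0,-0.2,9.9,1],[1,0,-0.2,9.9,1],[1,0,-0.2,9.9,1],[1,0,-0.2,9.9,1]])

```text
clock: 4.3
eef_pos: [558.1, -369.5, 51.8]
tool_rot: [-3.141, 0.0, 3.087]
force: [0.8, -0.3, -0.3]
width: 12.6
gripper_force: 0.0
```

play_rows(targets=[[1,0,0,0,0],[1,0,0,0,0],[1,0,0,0,0],[1,0,0,0,0]])

```text
clock: 4.7
eef_pos: [558.0, -369.3, 51.3]
tool_rot: [3.141, -0.0, 3.087]
force: [0.3, 0.1, 0.2]
width: -0.1
gripper_force: 0.0
```

```bash
python3 - <<'E'
from h import *
p,d=save('scene','s2.png');q,e=save('top','t2.png')
a=cv2.cvtColor(np.vstack([cv2.resize(p[100:260,340:600],(780,480)) [:300],cv2.resize(q[150:270,420:680],(780,360))[:300]]),cv2.COLOR_RGB2BGR)
cv2.imwrite('pics/m2.png',a)
E
```

```text
(no output)
```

View pics/m2.png

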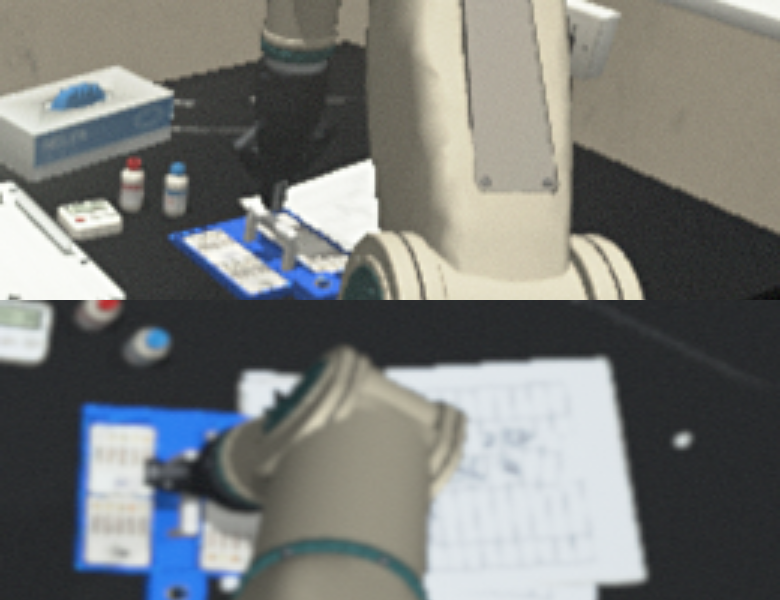

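```bash
python3 - <<'E'
from h import *
p=cv2.imread('pics/s2.png');q=cv2.imread('pics/t2.png')
cv2.imwrite('pics/m3.png',np.vstack([cv2.resize(p[150:215,380:480],(700,455),interpolation=cv2.INTER_CUBIC)[:,:],cv2.resize(q[190:210,440:500],(700,140))]))
for n in('tray',):
  for c in('top','scene'):
    print([(r['bbox'],r['confidence']) for r in ctrl.search_frame(c,n)])
p,d=ctrl.get_image('scene');W=world('scene',d)
m=np.zeros((400,640),bool);m[150:215,380:480]=1
w=p.min(2)>150
m&=w&(W[...,2]>38)&(W[...,2]<60)
v,u=np.nonzero(m);print(len(u),u.min(),u.max(),v.min(),v.max());print(cv2.minAreaRect(W[m][:,:2].astype(np.float32)),np.median(W[m],0))
print(ctrl.read_state()['eef_pos'],ctrl.read_state()['width'])
E
```

```text
[([441.7, 185.4, 491.8, 255.7], 0.72), ([346.1, 152.7, 359.4, 175.4], 0.21)]
[([395.4, 165.8, 455.7, 204.3], 0.74)]
146 380 438 156 213
((537.5355224609375, -270.4704895019531), (189.33251953125, 366.25445556640625), 55.52354049682617) [ 539.0181376  -309.06093735   50.40926603]
[ 557.94294064 -369.31646214   51.35018725] 0.41295184887368225
```

View pics/m3.png

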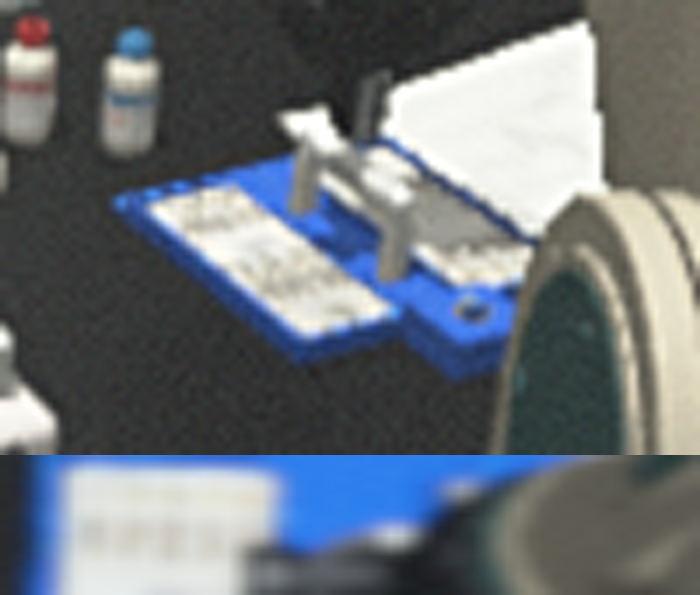

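```bash
python3 - <<'E'
from h import *
def px(cam,P):
    c=ctrl.calibration(cam);f=200/np.tan(np.radians(c['vfov']/2));q=np.linalg.inv(c['extrinsics'])@np.r_[P,1];return np.round([c['cx']+f*q[0]/q[2],c['cy']+f*q[1]/q[2]],1)
for P in [(558,-369,26),(558,-369,51),(558,-369,90)]: print(P,px('scene',P),px('top',P))
p,d=ctrl.get_image('scene');W=world('scene',d)
print('finger visible lowest:',[np.round(W[v,u]) for v,u in((161,434),(165,433),(168,432),(158,434))])
R,G,B=[p[...,i].astype(int) for i in range(3)]
for v in range(164,182):
    print(v,[tuple(np.round(W[v,u]).astype(int)) for u in range(420,441,3)])
E
```

```text
(558, -369, 26) [428.6 179.1] [471.1 213.6]
(558, -369, 51) [429.6 172.7] [473.5 212.6]
(558, -369, 90) [431.1 162.4] [477.4 211. ]
finger visible lowest: [array([ 543., -366.,  103.]), array([ 547., -368.,   86.]), array([ 549., -368.,   74.]), array([ 548., -369.,  111.])]
164 [(np.int64(695), np.int64(-444), np.int64(3)), (np.int64(687), np.int64(-452), np.int64(4)), (np.int64(687), np.int64(-467), np.int64(1)), (np.int64(553), np.int64(-356), np.int64(90)), (np.int64(547), np.int64(-363), np.int64(91)), (np.int64(554), np.int64(-384), np.int64(82)), (np.int64(661), np.int64(-502), np.int64(4))]
165 [(np.int64(695), np.int64(-446), np.int64(-2)), (np.int64(683), np.int64(-450), np.int64(2)), (np.int64(675), np.int64(-457), np.int64(4)), (np.int64(555), np.int64(-358), np.int64(84)), (np.int64(551), np.int64(-368), np.int64(84)), (np.int64(549), np.int64(-379), np.int64(82)), (np.int64(651), np.int64(-493), np.int64(7))]
166 [(np.int64(681), np.int64(-434), np.int64(3)), (np.int64(669), np.int64(-437), np.int64(8)), (np.int64(667), np.int64(-450), np.int64(6)), (np.int64(550), np.i
[... 4446 characters left out ...]
4(516), np.int64(-370), np.int64(48))]
180 [(np.int64(592), np.int64(-362), np.int64(7)), (np.int64(586), np.int64(-370), np.int64(8)), (np.int64(579), np.int64(-377), np.int64(10)), (np.int64(577), np.int64(-389), np.int64(8)), (np.int64(566), np.int64(-393), np.int64(12)), (np.int64(522), np.int64(-364), np.int64(42)), (np.int64(518), np.int64(-373), np.int64(41))]
181 [(np.int64(580), np.int64(-352), np.int64(12)), (np.int64(580), np.int64(-366), np.int64(8)), (np.int64(574), np.int64(-374), np.int64(9)), (np.int64(575), np.int64(-389), np.int64(4)), (np.int64(558), np.int64(-386), np.int64(14)), (np.int64(523), np.int64(-366), np.int64(37)), (np.int64(516), np.int64(-372), np.int64(39))]
```

```bash
python3 - <<'E'
from h import *
print(ctrl.finger_overhang, [a for a in dir(ctrl) if a[0]!='_']); print(ctrl.read_state())
p,d=ctrl.get_image('scene');W=world('scene',d)
for v in range(120,172,3): print(v,[tuple(np.round(W[v,u]).astype(int).tolist()) for u in range(428,442,3)])
E
```

```text
25.0 ['MotionError', 'calibration', 'finger_overhang', 'finish_job', 'get_image', 'read_state', 'search_frame', 'trace']
{'clock': 5.0, 'qpos': array([ 0.51779889,  0.85190169,  0.0436979 ,  1.58465543, -0.05069881,
        0.70617107,  2.10112941]), 'qd': array([ 3.99194073e-04,  1.61389742e-04, -6.46632557e-04,  4.16731940e-04,
       -1.77131978e-03,  1.02939493e-03, -6.25056883e-05]), 'tau': array([ 2.58839609e-03, -6.22635412e+01,  1.66066445e+00, -1.49598125e+01,
        8.79888976e-03,  1.82493928e-03,  5.43597559e-05]), 'eef_pos': array([ 557.99263743, -369.32435163,   51.37950626]), 'tool_rot': array([ 3.14156916e+00, -1.85326809e-05,  3.08674996e+00]), 'force': array([ 0.01496702,  0.9323265 , -0.38518494]), 'torque': array([ 0.01200819,  0.0171668 , -0.00845487]), 'gripper_force': 0.0, 'width': 0.057226203869076404}
120 [(574, -344, 238), (554, -338, 246), (542, -339, 250), (533, -342, 253), (529, -351, 253)]
123 [(564, -337, 233), (552, -338, 237), (543, -341, 240), (537, -348, 241), (531, -355, 241)]
126 [(559, -334, 226), (550, -338, 228), (538, -339, 232), (529, -343, 
[... 718 characters left out ...]
-349, 145), (543, -359, 144), (544, -373, 141), (541, -383, 140)]
153 [(568, -359, 123), (549, -353, 132), (541, -359, 135), (545, -376, 129), (550, -393, 123)]
156 [(547, -340, 126), (547, -354, 122), (549, -369, 118), (546, -379, 117), (545, -391, 114)]
159 [(545, -341, 115), (544, -352, 113), (553, -375, 103), (545, -380, 106), (694, -541, 1)]
162 [(561, -358, 93), (551, -362, 97), (549, -373, 95), (674, -509, 5), (670, -520, 4)]
165 [(558, -356, 84), (546, -359, 88), (547, -373, 85), (656, -494, 4), (647, -499, 7)]
168 [(563, -363, 68), (550, -365, 74), (547, -375, 73), (633, -473, 8), (628, -483, 8)]
171 [(567, -370, 53), (621, -435, 10), (619, -447, 8), (609, -452, 12), (612, -470, 6)]
```

The picture shows the closed fingertips above the handle at z≈68, while the pose reading implies 26. The stated tool height is therefore about 41 mm too low, so I'll go by the picture: open, then descend 39 mm.

play_rows(targets=[[0,0,0,0,0],[0,0,0,0,0],[0,0,0,0,0],[0,0,0,0,0],[0,0,0,0,0],[0,0,0,0,0],[0,0.1,0,1.5,0],[0,0.1,0,3,0],[0,0.1,0,3.9,0],[0,0.1,0,3.9,0]])

```text
clock: 6.05
eef_pos: [555.3, -368.1, 9.7]
tool_rot: [3.139, -0.004, 3.087]
force: [-1.2, 0.2, -0.1]
width: 85.2
gripper_force: 0.0
```

play_rows(targets=[[1,0,0,0,0],[1,0,0,0,0],[1,0,0,0,0],[1,0,0,0,0],[1,0,0,0,0],[1,0,0,0,0],[1,0,0,0,0],[1,0,0,0,0],[1,0,0,0,0]])

```text
clock: 6.95
eef_pos: [557.3, -369.8, 13.0]
tool_rot: [-3.141, 0.001, 3.087]
force: [-0.3, -1.0, 6.4]
width: 12.7
gripper_force: 59.4
```

play_rows(targets=[[1,0,0,-3,0],[1,0,0,-7,0],[1,0,0,-11,0],[1,0,0,-13,0],[1,0,0,-13,0]])

```text
clock: 7.45
eef_pos: [558.6, -370.0, 145.0]
tool_rot: [-3.139, 0.005, 3.087]
force: [0.0, -0.4, -4.1]
width: 12.8
gripper_force: 59.3
```

```bash
python3 - <<'E'
from h import *
s=ctrl.read_state();print(s['eef_pos'],s['tool_rot'],s['width'],s['force'])
go(554,-9.6,143,3.058,(557.5,-369.3,143,3.087))
E
```

```text
[ 558.57728742 -369.9649427   144.95851781] [-3.13947116  0.00454103  3.0868946 ] 12.848157329349684 [ 0.0469758  -0.4334963  -4.13482054]
d cm [ 2.31 35.9  -0.  ] spin 1.66
```

play_rows(targets=[[1,0.2,4,0,0.2],[1,0.5,8,0,0.4],[1,0.8,12,0,0.6],[1,1.1,16,0,0.8],[1,1.3,20,0,1],[1,1.6,24,0,1.2],[1,1.8,28,0,1.4],[1,2.1,32,0,1.6],[1,2.3,35.9,0,1.7],[1,2.3,35.9,0,1.7]])

```text
clock: 8.45
eef_pos: [551.7, -0.6, 139.9]
tool_rot: [3.137, -0.005, 3.068]
force: [0.1, 0.3, -2.6]
width: 12.8
gripper_force: 59.5
```

play_rows(targets=[[1,0,0,0,0],[1,0,0,0,0],[1,0,0,0,0],[1,0,0,0,0]])

```text
clock: 8.85
eef_pos: [553.4, -10.9, 142.0]
tool_rot: [-3.141, -0.001, 3.055]
force: [0.3, 1.0, -3.2]
width: 12.6
gripper_force: 59.5
```

```bash
python3 - <<'E'
from h import *
s=ctrl.read_state();print(s['eef_pos'],s['tool_rot'],s['width'],s['force'])
p,d=save('scene','s4.png');q,e=save('top','t4.png');np.savez('s4.npz',p=p,d=d,q=q,e=e)
cv2.imwrite('pics/m4.png',cv2.cvtColor(np.vstack([cv2.resize(p[110:260,260:460],(600,450)) [:380],cv2.resize(q[130:280,280:480],(600,450))])[:800],cv2.COLOR_RGB2BGR)[:830][::1])
a=cv2.imread('pics/m4.png');cv2.imwrite('pics/m4.png',cv2.resize(a,None,fx=.72,fy=.72))
E
```

```text
[553.43605695 -10.94428019 142.02686406] [-3.14109884e+00 -6.52341188e-04  3.05481373e+00] 12.593735664990403 [ 0.29580816  1.0332485  -3.20148561]
```

View pics/m4.png

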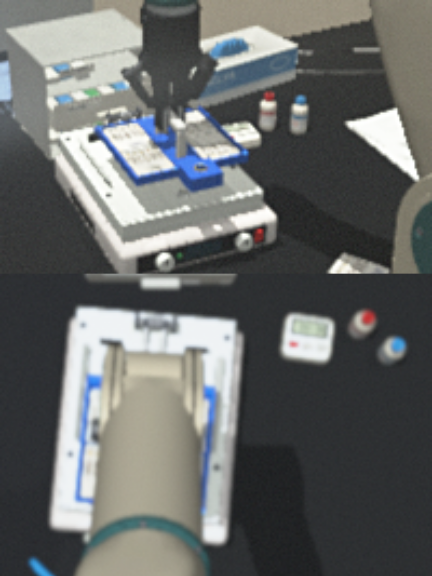

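```bash
python3 - <<'E'
from h import *
z=np.load('s4.npz');p,d,q,e=z['p'],z['d'],z['q'],z['e']
Wt=world('top',e);Ws=world('scene',d)
c=ctrl.calibration('top');f=200/np.tan(np.radians(c['vfov']/2));E=np.array(c['extrinsics'])
def at(u,v,h):
    r=E[:3,:3]@np.array([(u-c['cx'])/f,(v-c['cy'])/f,1]);t=(h-E[2,3])/r[2];return (E[:3,3]+t*r)[:2]
yaw=-0.083;ex=np.array([np.cos(yaw),np.sin(yaw)]);ey=np.array([-ex[1],ex[0]]);S=np.array([601,-13.6])
F=lambda P:np.array([(P-S)@ex,(P-S)@ey])
bl=lambda p:(p[...,2].astype(int)>p[...,0].astype(int)+60)
m=bl(q);m[:,:300]=0;m[:,360:]=0;m[:130]=0;m[260:]=0
m2=bl(q);m2[:,:345]=0;m2[:,385:]=0;m2[:140]=0;m2[250:]=0
print('z blue top',np.median(Wt[m&(np.mgrid[0:400,0:640][1]<318)][:,2]))
B=q[...,2].astype(float)-q[...,0]
def cross(line,lo,rev,th):   # subpixel threshold crossing
    idx=range(1,len(line)) if not rev else range(len(line)-1,0,-1)
    for i in idx:
        a,b=(line[i-1],line[i]) 
        if (a<th)!=(b<th): return lo+i-1+(th-a)/(b-a)
L=[];Rr=[]
for v in range(185,212):
    a=cross(B[v,305:330],305,False,60);b=cross(B[v,330:375],330,True,60)
    if a:L.append(F(at(a,v,144)))
    if b:Rr.append(F(at(b,v,144)))
for n,a in(('L',L),('R',Rr)):
    a=np.array(a);
    if len(a)>3:
        k=np.polyfit(a[:,0],a[:,1],1);ok=abs(a[:,1]-np.polyval(k,a[:,0]))<3;k=np.polyfit(a[ok,0],a[ok,1],1);print(n,len(a),ok.sum(),'slope',k[0],'y mid',np.median(a[ok,1]))
# rails in first top image, height>92
z=np.load('top1.npz');W=world('top',z['d'])
from scipy.ndimage import uniform_filter
Z=uniform_filter(W[...,2],(9,2))
Q=W[...,:2]@np.stack([ex,ey],1)-S@np.stack([ex,ey],1)
for s in(1,-1):
    mm=(abs(Q[...,0]-20)<50)&(abs(Q[...,1]-s*85)<18)
    ww=np.where(mm,np.clip(Z-86,0,None),0);print('rail',s,(ww*Q[...,1]).sum()/ww.sum(), [ (lo,round(float(W[...,2][mm&(abs(Q[...,1]-s*lo)<1.5)].mean()),1)) for lo in range(74,102,3)])
# scene: bush/edges of tray
m=bl(p);m[:,:280]=0;m[:,400:]=0;m[:110]=0;m[230:]=0
Qs=(Ws[...,:2]-S)@np.stack([ex,ey],1)
A=np.c_[Qs[m],Ws[m][:,2]];A=A[(A[:,2]>110)&(A[:,2]<175)]
print('x pct',np.percentile(A[:,0],[1,50,99]),'y',np.percentile(A[:,1],[1,99]),'z',np.percentile(A[:,2],[2,20,50,80,98]))
E
```

```text
z blue top 141.91765102939667
L 27 27 slope 0.012835567540004575 y mid 81.2850454207776
rail 1 83.68478283398028 [(74, 81.5), (77, 81.1), (80, 81.6), (83, 85.8), (86, 92.6), (89, 96.7), (92, 93.0), (95, 81.7), (98, 81.6), (101, 80.9)]
rail -1 -88.2955565365513 [(74, 82.3), (77, 81.5), (80, 82.5), (83, 91.1), (86, 95.6), (89, 97.2), (92, 83.1), (95, 82.6), (98, 81.1), (101, 81.6)]
x pct [-166.06387829 -118.35522138  249.82713459] y [-79.42050674  78.60314555] z [131.88451398 135.20489748 139.00247391 145.12384718 150.98280007]
```

play_rows(targets=[[1,0,0,1.2,0],[1,0,0,2.4,0],[1,0,0,3.4,0],[1,0,0,4,0],[1,0,0,4.4,0],[1,0,0,4.6,0],[1,0,0,4.6,0],[1,0,0,4.6,0]])

```text
clock: 9.75
eef_pos: [554.0, -9.5, 96.7]
tool_rot: [3.142, 0.001, 3.057]
force: [-0.8, 0.7, -4.0]
width: 12.6
gripper_force: 59.4
```

```bash
python3 - <<'E'
from h import *
s=ctrl.read_state();print(s['eef_pos'],s['tool_rot'],s['width'],s['force'])
p,d=save('scene','s5.png')
cv2.imwrite('pics/m5.png',cv2.resize(cv2.cvtColor(p[120:250,265:415],cv2.COLOR_RGB2BGR),(690,598),interpolation=cv2.INTER_CUBIC))
E
```

```text
[554.00806557  -9.54070781  96.67209685] [3.14152417e+00 6.57984194e-04 3.05714029e+00] 12.58489830247221 [-0.83186818  0.72279756 -3.99562239]
```

View pics/m5.png

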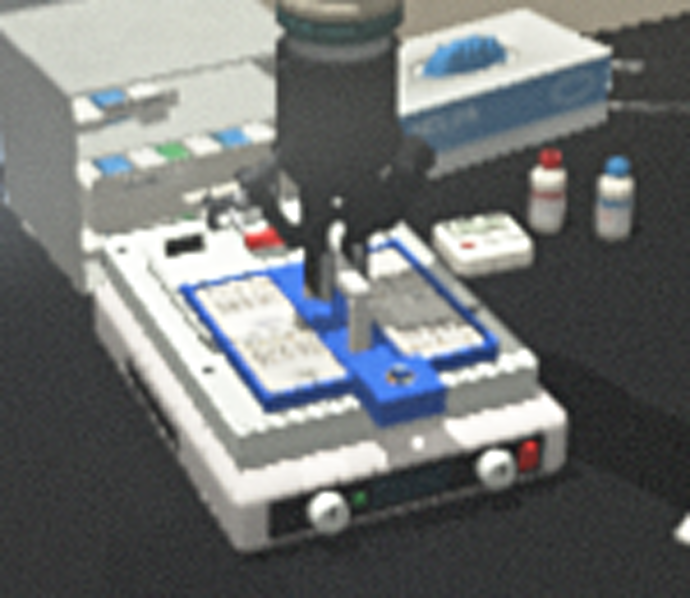

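The tray hangs just above the platform between the rails (rear edge near (290,275) in the crop), and the red toe is clear behind it.

play_rows(targets=[[1,0,0,0.1,0],[1,0,0,0.2,0],[1,0,0,0.2,0],[1,0,0,0.2,0]])

```text
clock: 10.2
eef_pos: [553.9, -9.5, 94.9]
tool_rot: [3.141, 0.001, 3.057]
force: [-1.1, 0.4, 2.2]
width: 12.7
gripper_force: 60.2
```

play_rows(targets=[[1,-0.5,0,0,0],[1,-1,0,0,0],[1,-1.5,0,0,0],[1,-2,0,0,0],[1,-2.5,0,0,0],[1,-3,0,0,0],[1,-3.4,0,0,0],[1,-3.8,0,0,0],[1,-4.2,0,0,0],[1,-4.2,0,0,0]])

```text
clock: 11.2
eef_pos: [587.2, -13.0, 94.9]
tool_rot: [-3.141, -0.017, 3.057]
force: [-20.1, 1.1, 21.3]
width: 13.0
gripper_force: 63.0
```

play_rows(targets=[[1,-0.3,0,0,0],[1,-0.5,0,0,0],[1,-0.6,0,0,0],[1,-0.6,0,0,0]])

```text
clock: 11.6
eef_pos: [595.0, -13.4, 94.9]
tool_rot: [-3.141, -0.012, 3.057]
force: [-14.6, 0.5, 16.0]
width: 13.2
gripper_force: 62.0
```

play_rows(targets=[[1,-0.3,0,0,0],[1,-0.5,0,0,0],[1,-0.5,0,0,0],[1,-0.5,0,0,0]])

```text
clock: 12.0
eef_pos: [600.7, -13.7, 94.8]
tool_rot: [-3.141, -0.011, 3.057]
force: [-12.7, 1.3, 15.4]
width: 12.7
gripper_force: 62.1
```

```bash
python3 - <<'E'
from h import *
s=ctrl.read_state();print(s['eef_pos'],s['tool_rot'],s['force'],s['torque'])
p,d=save('scene','s6.png');W=world('scene',d)
cv2.imwrite('pics/m6.png',cv2.resize(cv2.cvtColor(p[120:250,265:415],cv2.COLOR_RGB2BGR),(690,598),interpolation=cv2.INTER_CUBIC))
E
```

```text
[600.68810925 -13.73415024  94.78887796] [-3.14143172 -0.01149263  3.0569246 ] [-12.68359261   1.30840761  15.41960573] [ 0.11764585  2.79127536 -0.00723706]
```

View pics/m6.png

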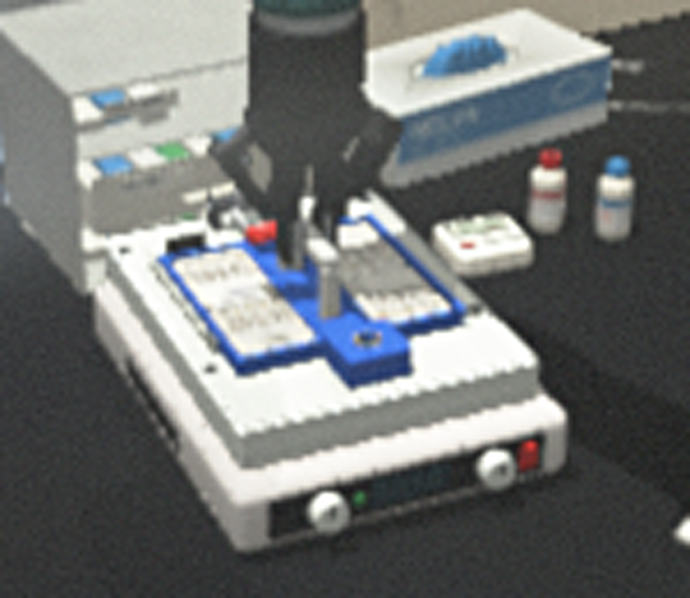

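play_rows(targets=[[1,-0.2,0,0,0],[1,-0.4,0,0,0],[1,-0.4,0,0,0],[1,-0.4,0,0,0]])

```text
clock: 12.45
eef_pos: [604.1, -14.0, 94.7]
tool_rot: [-3.141, -0.013, 3.057]
force: [-13.9, 0.8, 15.9]
width: 12.7
gripper_force: 62.2
```

play_rows(targets=[[1,-0.2,0,0,0],[1,-0.4,0,0,0],[1,-0.4,0,0,0],[1,-0.4,0,0,0]])

```text
clock: 12.85
eef_pos: [604.2, -14.0, 94.7]
tool_rot: [-3.141, -0.02, 3.057]
force: [-22.6, 2.8, 22.9]
width: 13.0
gripper_force: 63.2
```

play_rows(targets=[[1,0.4,0,0,0],[1,0.8,0,0,0],[1,0.9,0,0,0],[0,0.9,0,0,0],[0,0.9,0,0,0],[0,0.9,0,0,0],[0,0.9,0,0,0],[0,0.9,0,0,0],[0,0.9,0,-6,0],[0,0.9,0,-12,0]])

```text
clock: 13.85
eef_pos: [604.3, -13.9, 193.8]
tool_rot: [-3.141, -0.004, 3.057]
force: [1.9, 0.5, 0.5]
width: 85.5
gripper_force: 0.0
```

```bash
python3 - <<'E'
from h import *
s=ctrl.read_state();print(s['eef_pos'],s['tool_rot'],s['force'])
go(441,301.5,160,3.057,(606,-13.9,214.5,3.057))
E
```

```text
[604.27066128 -13.94503402 193.82811125] [-3.14102344 -0.00435881  3.05705293] [1.89888545 0.47089538 0.48276452]
d cm [19.11 30.03  5.45] spin -0.0
```

play_rows(targets=[[0,19.1,30,0,0],[0,19.1,30,0,0],[0,19.1,30,0,0],[0,19.1,30,0,0],[0,19.1,30,0,0],[0,19.1,30,3,0],[0,19.1,30,5.5,0],[0,19.1,30,5.5,0],[0,19.1,30,5.5,0],[0,19.1,30,5.5,0]])

```text
clock: 14.85
eef_pos: [441.1, 300.5, 139.5]
tool_rot: [-3.141, 0.001, 3.057]
force: [-0.4, 0.5, 0.8]
width: 85.1
gripper_force: 0.0
```

```bash
python3 - <<'E'
from h import *
s=ctrl.read_state();print(s['eef_pos'],s['tool_rot'],s['force'])
q,e=save('top','t7.png');p,d=save('scene','s7.png');np.savez('s7.npz',p=p,d=d,q=q,e=e)
bx=(p[...,0].astype(int)>p[...,1]+50);bx[:230]=0;bx[262:]=0;bx[:,:235]=0;bx[:,275:]=0
W=world('scene',d);print('pin head scene',bx.sum(),np.median(W[bx],0),np.percentile(W[bx][:,2],[5,95]))
cv2.imwrite('pics/m7.png',cv2.cvtColor(np.hstack([cv2.resize(p[130:280,220:400],(400,333)),cv2.resize(q[130:280,220:400],(400,333))]),cv2.COLOR_RGB2BGR))
E
```

```text
[441.11269872 300.48247392 139.52600527] [-3.14085747e+00  5.76234148e-04  3.05707507e+00] [-0.40762021  0.4941046   0.78294016]
pin head scene 240 [435.43493384 304.19247735  56.40952734] [16.4653911  92.62661582]
```

View pics/m7.png

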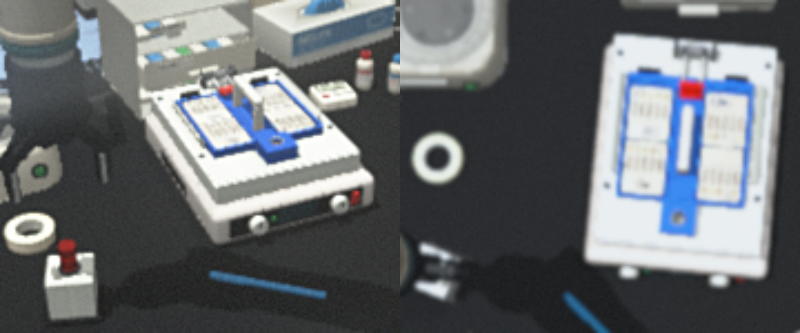

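play_rows(targets=[[0,0,0.1,4,0],[0,0,0.1,7,0],[0,0,0.1,9,0],[0,0,0.1,9,0],[1,0,0.1,9,0],[1,0,0.1,9,0],[1,0,0.1,9,0],[1,0,0.1,9,0],[1,0,0.1,9,0],[1,0,0.1,9,0]])

```text
clock: 15.95
eef_pos: [441.1, 302.5, 50.4]
tool_rot: [3.141, 0.001, 3.057]
force: [-0.8, -0.5, 5.5]
width: 18.5
gripper_force: 58.4
```

play_rows(targets=[[1,0,0,0,0],[1,0,0,0,0]])

```text
clock: 16.15
eef_pos: [441.0, 302.5, 50.4]
tool_rot: [3.141, 0.001, 3.057]
force: [-1.1, -0.8, 6.9]
width: 18.5
gripper_force: 58.4
```

```bash
python3 - <<'E'
from h import *
s=ctrl.read_state();print(s['eef_pos'],s['tool_rot'],s['force'],s['width'])
p,d=save('scene','s8.png')
z=np.load('s7.npz');q,e=z['q'],z['e']
c=ctrl.calibration('top');f=200/np.tan(np.radians(c['vfov']/2));E=np.array(c['extrinsics'])
def at(u,v,h):
    r=E[:3,:3]@np.array([(u-c['cx'])/f,(v-c['cy'])/f,1]);t=(h-E[2,3])/r[2];return (E[:3,3]+t*r)[:2]
# bush hole: dark spot within blue block ; crop (678,217)-> u,v
u0,v0=220+(678-400)/400*180,130+217/333*150
print('guess',u0,v0,at(u0,v0,102))
B=q[...,2].astype(float)
sub=B[int(v0)-4:int(v0)+6,int(u0)-5:int(u0)+6];print(sub.astype(int))
w=np.clip(140-sub,0,None);vv,uu=np.mgrid[int(v0)-4:int(v0)+6,int(u0)-5:int(u0)+6]
uc,vc=(w*uu).sum()/w.sum(),(w*vv).sum()/w.sum();print('hole',uc,vc,at(uc,vc,102))
bl=(B>q[...,0]+50.);bl[:225]=0;bl[242:]=0;bl[:,330:]&=True;bl[:,:325]=0;bl[:,365:]=0
v,u=np.nonzero(bl);P=np.array([at(a,b,102) for a,b in zip(u,v)],np.float32);print(cv2.minAreaRect(P))
# handle
W=world('top',e);m=(W[...,2]>122)&(W[...,2]<148)&(q.min(2)>140);m[:170]=0;m[215:]=0;m[:,325:]&=True;m[:,:335]=0;m[:,358:]=0
v,u=np.nonzero(m);P=np.array([at(a,b,135) for a,b in zip(u,v)],np.float32);print('handle',len(u),cv2.minAreaRect(P),P.mean(0))
E
```

```text
[441.04644288 302.50354136  50.39361157] [3.14058271e+00 1.08136327e-03 3.05723724e+00] [-1.08816991 -0.77553574  6.93206273] 18.525781181834393
guess 345.1 227.74774774774772 [507.41048522  -5.66463813]
[[242 242 242 242 240 240 241 242 242 242 242]
 [242 242 241 236 228 226 231 239 242 242 242]
 [242 240 231 210 185 179 197 223 238 241 242]
 [242 237 210 164 140 132 150 186 224 239 242]
 [242 234 189 138 126 131 146 167 209 237 242]
 [242 233 187 135 129 146 166 174 205 236 242]
 [242 236 203 152 138 155 178 188 218 238 242]
 [242 240 226 197 175 183 200 217 232 241 242]
 [243 242 239 231 225 225 231 236 240 242 242]
 [243 243 242 242 241 240 241 242 242 242 242]]
hole 344.19607843137254 227.23529411764707 [508.78264751  -3.19542193]
((499.99285888671875, -4.097600936889648), (29.980361938476562, 46.176551818847656), 0.338161826133728)
handle 151 ((602.0803833007812, -12.492541313171387), (13.785566329956055, 79.41716766357422), 85.23918914794922) [601.7795   -12.388226]
```

play_rows(targets=[[1,0,0,-2,0],[1,0,0,-4,0],[1,0,0,-6,0],[1,0,0,-9,0],[1,0,0,-12,0],[1,0,0,-12,0],[1,0,0,-12,0]])

```text
clock: 16.9
eef_pos: [440.7, 302.3, 170.0]
tool_rot: [3.141, 0.001, 3.057]
force: [-0.8, -0.5, -2.0]
width: 18.1
gripper_force: 58.7
```

```bash
python3 - <<'E'
from h import *
s=ctrl.read_state();print(s['eef_pos'],s['tool_rot'],s['force'],s['width'])
go(507.4,-4.8,162,3.057,(441.0,301.8,169.7,3.057))
E
```

```text
[440.65933958 302.32472378 170.00844299] [3.14056611e+00 9.23218713e-04 3.05731730e+00] [-0.76141552 -0.45013291 -1.96932391] 18.058869356406987
d cm [ -9.21 -29.99   0.77] spin -0.0
```

play_rows(targets=[[1,-1.2,-4,0,0],[1,-2.4,-8,0,0],[1,-3.7,-12,0,0],[1,-4.9,-16,0,0],[1,-6.1,-20,0,0],[1,-7.4,-24,0,0],[1,-8.6,-28,0,0],[1,-9.2,-30,0,0],[1,-9.2,-30,0,0],[1,-9.2,-30,0,0]])

```text
clock: 17.9
eef_pos: [506.0, -4.4, 168.3]
tool_rot: [3.141, -0.003, 3.056]
force: [0.1, 0.4, -0.8]
width: 18.3
gripper_force: 58.8
```

play_rows(targets=[[1,0,0,0,0],[1,0,0,0,0]])

```text
clock: 18.1
eef_pos: [506.5, -2.9, 169.1]
tool_rot: [3.141, -0.001, 3.06]
force: [0.7, -0.2, -0.6]
width: 18.8
gripper_force: 58.8
```

```bash
python3 - <<'E'
from h import *
s=ctrl.read_state();print(s['eef_pos'],s['tool_rot'],s['force'],s['width'])
p,d=save('scene','s9.png')
cv2.imwrite('pics/m9.png',cv2.resize(cv2.cvtColor(p[130:240,290:400],cv2.COLOR_RGB2BGR),(600,600),interpolation=cv2.INTER_CUBIC))
q,e=save('top','t9.png');W=world('scene',d)
R=(p[...,0].astype(int)>p[...,1]+50);R[:140]=0;R[215:]=0;R[:,:325]=0;R[:,375:]=0
A=W[R];print(R.sum(),np.median(A,0),np.percentile(A[:,2],[5,95]),np.nonzero(R)[1].mean(),np.nonzero(R)[0].mean())
def px(cam,P):
    c=ctrl.calibration(cam);f=200/np.tan(np.radians(c['vfov']/2));q=np.linalg.inv(c['extrinsics'])@np.r_[P,1];return np.round([c['cx']+f*q[0]/q[2],c['cy']+f*q[1]/q[2]],1)
x,y,z=s['eef_pos']
print('crop px: tip',(px('scene',(x,y,z-44.4))-[290,130])*600/110,'collar',(px('scene',(x,y,z+5.6))-[290,130])*600/110,'hole',(px('scene',(507.4,-4.8,102))-[290,130])*600/110)
E
```

```text
[506.51315214  -2.87674736 169.06095653] [ 3.14099397e+00 -9.93818194e-04  3.05979402e+00] [ 0.71716153 -0.21945351 -0.60115726] 18.784669155517097
879 [545.54985965 -38.60874751  84.05639395] [ 17.53768526 135.34710409] 347.1399317406143 188.30602957906711
crop px: tip [291.27272727 309.27272727] collar [292.90909091 225.27272727] hole [292.90909091 344.72727273]
```

View pics/m9.png

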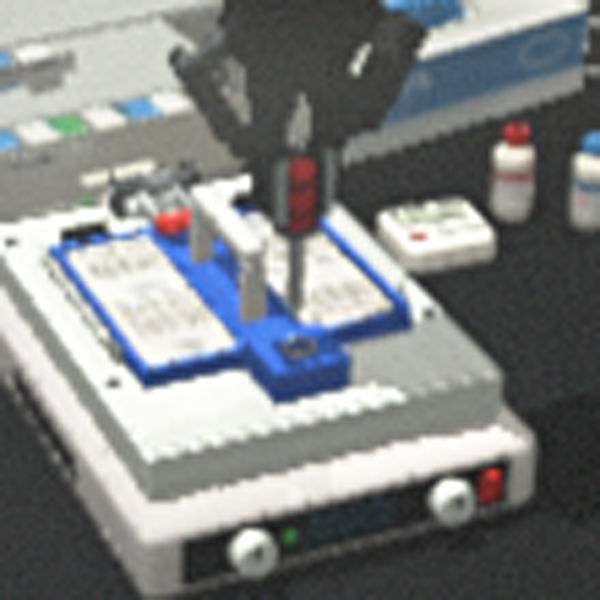

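play_rows(targets=[[1,0,-0.1,1,0],[1,0,-0.1,2,0],[1,0,-0.1,2.5,0],[1,0,-0.1,3,0],[1,0,-0.1,3.5,0],[1,0,-0.1,3.5,0]])

```text
clock: 18.8
eef_pos: [506.4, -5.6, 133.7]
tool_rot: [-3.141, -0.001, 3.057]
force: [-0.2, 0.4, -0.6]
width: 18.3
gripper_force: 58.8
```

play_rows(targets=[[1,0,0,0.5,0],[1,0,0,1,0],[1,0,0,1.4,0],[1,0,0,1.8,0],[1,0,0,2,0],[1,0,0,2,0]])

```text
clock: 19.4
eef_pos: [506.8, -6.0, 114.3]
tool_rot: [-3.141, -0.0, 3.057]
force: [0.7, -1.9, 0.6]
width: 18.4
gripper_force: 58.9
```

play_rows(targets=[[1,0,0,0.2,0],[1,0,0,0.4,0],[1,0,0,0.4,0],[1,0,0,0.4,0]])

```text
clock: 19.8
eef_pos: [508.0, -6.0, 113.2]
tool_rot: [3.141, 0.003, 3.057]
force: [-4.6, -0.4, 25.6]
width: 18.1
gripper_force: 62.0
```

```bash
python3 - <<'E'
import numpy as np
C=np.array([502.3,-5.2]);P0=np.array([506.6,-5.8])
for t in range(0,361,15):
    D=(C+6.5*np.array([np.cos(np.radians(t)),np.sin(np.radians(t))])-P0)/10
    print(t,round(-.9964*D[0]+.0846*D[1],2),round(.0846*D[0]+.9964*D[1],2),end=' | ')
E
```

```text
0 -0.21 0.08 | 15 -0.18 0.24 | 30 -0.1 0.39 | 45 0.01 0.52 | 60 0.16 0.61 | 75 0.32 0.66 | 90 0.49 0.67 | 105 0.65 0.63 | 120 0.8 0.56 | 135 0.93 0.44 | 150 1.02 0.3 | 165 1.07 0.14 | 180 1.08 -0.03 | 195 1.04 -0.2 | 210 0.97 -0.35 | 225 0.85 -0.47 | 240 0.71 -0.56 | 255 0.55 -0.62 | 270 0.38 -0.62 | 285 0.21 -0.59 | 300 0.06 -0.51 | 315 -0.06 -0.4 | 330 -0.15 -0.25 | 345 -0.21 -0.09 | 360 -0.21 0.08 |
```

play_rows(targets=[[1,-0.2,0.1,-0.2,0],[1,-0.18,0.24,-0.2,0],[1,-0.1,0.39,-0.2,0],[1,0,0.52,-0.2,0],[1,0.16,0.61,-0.2,0],[1,0.16,0.61,-0.2,0]])

```text
clock: 20.4
eef_pos: [507.0, -2.8, 113.8]
tool_rot: [-3.138, 0.004, 3.055]
force: [-0.3, -7.2, 10.7]
width: 17.9
gripper_force: 60.5
```

play_rows(targets=[[1,0.16,0.08,0,0],[1,0.33,0.1,0,0],[1,0.33,0.1,0,0],[1,0.49,0.06,0,0],[1,0.64,0,0,0],[1,0.64,0,0,0]])

```text
clock: 21.0
eef_pos: [503.4, -0.5, 114.1]
tool_rot: [-3.141, 0.009, 3.056]
force: [2.9, -3.5, 6.9]
width: 18.7
gripper_force: 59.7
```

play_rows(targets=[[1,0.13,-0.1,0.05,0],[1,0.22,-0.26,0.05,0],[1,0.22,-0.26,0.05,0],[1,0.27,-0.45,0.05,0],[1,0.28,-0.64,0.05,0],[1,0.28,-0.64,0.05,0]])

```text
clock: 21.6
eef_pos: [501.6, -2.8, 114.0]
tool_rot: [3.138, 0.011, 3.058]
force: [4.1, 2.8, 8.3]
width: 18.6
gripper_force: 59.7
```

play_rows(targets=[[1,0.15,0,0,0],[1,0.15,0,0,0],[1,0.1,-0.2,0,0],[1,0,-0.4,0,0],[1,0,-0.4,0,0]])

```text
clock: 22.1
eef_pos: [500.8, -4.5, 113.9]
tool_rot: [3.136, 0.01, 3.06]
force: [3.5, 8.2, 8.6]
width: 17.7
gripper_force: 60.3
```

```bash
cat >> h.py <<'E'
def px(cam,P):
    c=ctrl.calibration(cam);f=200/np.tan(np.radians(c['vfov']/2));q=np.linalg.inv(c['extrinsics'])@np.r_[P,1];return np.array([c['cx']+f*q[0]/q[2],c['cy']+f*q[1]/q[2]])
def platshift(fn,ref='s9.png',box=(294,334,170,208)):
    a,b=[cv2.imread('pics/'+n,0).astype(np.float32) for n in(ref,fn)]
    x0,x1,y0,y1=box
    M=np.eye(2,3,dtype=np.float32)
    cc,M=cv2.findTransformECC(a[y0:y1,x0:x1],b[y0-0:y1,x0:x1],M,cv2.MOTION_TRANSLATION,(3,200,1e-5),None,3)
    P=np.array([560,40,95.]);J=np.stack([px('scene',P+[5,0,0])-px('scene',P-[5,0,0]),px('scene',P+[0,5,0])-px('scene',P-[0,5,0])],1)/10
    w=np.linalg.solve(J,M[:,2]);print(fn,'cc',round(cc,3),'px',M[:,2],'world shift',w.round(2));return w
E
python3 - <<'E'
from h import *
save('scene','s10.png'); s=ctrl.read_state();print(s['eef_pos'],s['tool_rot'],s['force'])
platshift('s10.png');platshift('s8.png');platshift('s7.png')
platshift('s10.png',box=(300,330,222,236))
E
```

```text
[500.81346705  -4.49510577 113.92821302] [3.13572276 0.00972091 3.05976262] [3.5164681  8.00326177 8.35834267]
s10.png cc 0.923 px [-0.6623283  1.2403696] world shift [-5.36  4.91]
s8.png cc 1.0 px [0.00639614 0.00399538] world shift [-0.03 -0.01]
s7.png cc 1.0 px [0.0028005  0.00013118] world shift [-0.   -0.01]
s10.png cc 0.992 px [-0.06421011  0.29174405] world shift [-1.39  0.92]
```

play_rows(targets=[[1,-0.1,0.5,0,0],[1,-0.1,1,0,0],[1,0,0.9,0,0],[1,0.14,0.72,0,0],[1,0.14,0.72,0,0],[1,0.14,0.72,0,0]])

```text
clock: 22.75
eef_pos: [499.9, -1.0, 113.9]
tool_rot: [3.14, 0.01, 3.057]
force: [3.6, 0.0, 9.3]
width: 18.6
gripper_force: 59.8
```

```bash
python3 - <<'E'
from h import *
save('scene','s11.png'); s=ctrl.read_state();print(s['eef_pos'],s['tool_rot'],s['force'])
platshift('s11.png')
E
```

```text
[499.8723485   -0.97204871 113.9056392 ] [3.13979671 0.01007171 3.05737015] [3.62283924 0.31643757 9.13198541]
s11.png cc 0.897 px [-0.69108385  1.3361297 ] world shift [-5.8   5.23]
```

play_rows(targets=[[1,0.3,0,-0.05,0],[1,0.5,0,-0.05,0],[1,0.7,0,-0.05,0],[1,0.7,0,-0.05,0]])

```text
clock: 23.2
eef_pos: [493.3, -2.1, 114.1]
tool_rot: [-3.141, 0.011, 3.057]
force: [4.0, -5.4, 5.9]
width: 18.2
gripper_force: 59.5
```

```bash
python3 - <<'E'
from h import *
save('scene','s12.png'); s=ctrl.read_state();print(s['eef_pos'],s['tool_rot'],s['force'])
platshift('s12.png')
E
```

```text
[493.1232282   -2.35535858 114.06267477] [-3.14114653  0.01066422  3.05630062] [ 4.57421034 -4.08839574  5.28856992]
s12.png cc 0.935 px [0.6869479 2.220499 ] world shift [-12.17   3.9 ]
```

play_rows(targets=[[1,-0.1,-0.3,0,0],[1,-0.2,-0.6,0,0],[1,-0.2,-0.8,0,0],[1,-0.3,-1,0,0],[1,-0.3,-1,0,0]])

```text
clock: 23.75
eef_pos: [493.3, -8.2, 113.9]
tool_rot: [3.138, 0.006, 3.059]
force: [1.9, 4.5, 8.6]
width: 18.3
gripper_force: 60.0
```

```bash
python3 - <<'E'
from h import *
save('scene','s13.png'); s=ctrl.read_state();print(s['eef_pos'],s['tool_rot'],s['force'])
platshift('s13.png')
E
```

```text
[493.23087043  -8.45617126 113.91282356] [3.13783637 0.00603575 3.05885795] [0.57510159 4.77065169 9.24468974]
s13.png cc 0.968 px [1.6198431 2.1591487] world shift [-13.15   1.31]
```

play_rows(targets=[[1,-0.1,-0.2,0,0],[1,-0.2,-0.4,0,0],[1,-0.35,-0.5,0,0],[1,-0.35,-0.5,0,0],[1,-0.5,-0.6,0,0],[1,-0.5,-0.6,0,0]])

```text
clock: 24.4
eef_pos: [497.0, -15.5, 113.1]
tool_rot: [3.139, 0.004, 3.059]
force: [3.7, 4.5, 1.8]
width: 18.2
gripper_force: 59.3
```

```bash
python3 - <<'E'
from h import *
save('scene','s14.png'); s=ctrl.read_state();print(s['eef_pos'],s['tool_rot'],s['force'])
platshift('s14.png')
E
```

```text
[497.35335625 -15.60615056 113.09062203] [3.13893183 0.00516674 3.05856738] [3.67640916 4.77559591 1.68574428]
s14.png cc 0.95 px [2.9035382 1.1212748] world shift [-9.66 -4.7 ]
```

z has dropped to 113.1 and the vertical load has gone, so the nose has found the socket. Pressing down.

play_rows(targets=[[1,0,0,0.2,0],[1,0,0,0.4,0],[1,0,0,0.6,0],[1,0,0,0.6,0]])

```text
clock: 24.85
eef_pos: [497.5, -15.5, 106.9]
tool_rot: [3.139, 0.005, 3.059]
force: [4.2, 5.9, 1.5]
width: 18.4
gripper_force: 59.3
```

play_rows(targets=[[1,-0.2,0.2,0.2,0],[1,-0.2,0.2,0.4,0],[1,-0.2,0.2,0.6,0],[1,-0.2,0.2,0.8,0],[1,-0.2,0.2,0.9,0],[1,-0.2,0.2,1,0],[1,-0.2,0.2,1,0]])

```text
clock: 25.55
eef_pos: [498.0, -15.2, 96.4]
tool_rot: [3.141, 0.002, 3.057]
force: [3.7, 5.7, 1.3]
width: 18.0
gripper_force: 59.1
```

play_rows(targets=[[1,0,0,0.1,0],[1,0,0,0.3,0],[1,0,0,0.3,0],[1,0,0,0.3,0]])

```text
clock: 25.95
eef_pos: [498.7, -15.3, 95.6]
tool_rot: [3.14, 0.004, 3.057]
force: [0.4, 5.0, 20.7]
width: 18.3
gripper_force: 61.8
```

play_rows(targets=[[1,0,0.2,-0.2,0],[1,0,0.2,-0.2,0],[0,0,0.2,-0.2,0],[0,0,0.2,-0.2,0],[0,0,0.2,-0.2,0],[0,0,0.2,-0.2,0],[0,0,0.2,-0.2,0],[0,0,0.2,-6,0],[0,0,0.2,-14,0],[0,0,0.2,-14,0]])

```text
clock: 26.95
eef_pos: [497.2, -14.1, 235.7]
tool_rot: [-3.142, 0.001, 3.057]
force: [1.0, 0.0, -0.5]
width: 85.5
gripper_force: 0.0
```

play_rows(targets=[[0,5,15,0,0],[0,8,25,0,0],[0,8,25,0,0],[0,8,25,0,0],[0,8,25,0,0],[0,8,25,0,0],[0,8,25,0,0],[0,8,25,0,0]])

```text
clock: 27.75
eef_pos: [438.5, 240.3, 233.2]
tool_rot: [-3.14, -0.0, 3.056]
force: [0.8, -0.3, 0.5]
width: 85.4
gripper_force: 0.0
```

```bash
python3 - <<'E'
from h import *
s=ctrl.read_state();print(s['eef_pos'],s['force'],s['width'])
q,e=save('top','t15.png');p,d=save('scene','s15.png');platshift('s15.png','s7.png')
cv2.imwrite('pics/m15.png',cv2.cvtColor(np.hstack([cv2.resize(p[130:250,280:400],(400,400),interpolation=2),cv2.resize(q[140:260,290:410],(400,400),interpolation=2)]),cv2.COLOR_RGB2BGR))
c=ctrl.calibration('top');f=200/np.tan(np.radians(c['vfov']/2));E=np.array(c['extrinsics'])
def at(u,v,h):
    r=E[:3,:3]@np.array([(u-c['cx'])/f,(v-c['cy'])/f,1]);t=(h-E[2,3])/r[2];return (E[:3,3]+t*r)[:2]
W=world('top',e);m=(W[...,2]>122)&(W[...,2]<148)&(q.min(2)>140);m[:170]=0;m[220:]=0;m[:,:335]=0;m[:,358:]=0
v,u=np.nonzero(m);P=np.array([at(a,b,135) for a,b in zip(u,v)],np.float32);print('handle',len(u),cv2.minAreaRect(P))
r=q[...,0].astype(int)>q[...,1]+60;r[:205]=0;r[250:]=0;r[:,:325]=0;r[:,370:]=0
v,u=np.nonzero(r);P=np.array([at(a,b,138) for a,b in zip(u,v)],np.float32);print('pin head',len(u),P.mean(0),'z',np.median(W[r][:,2]),'expect 138')
m=(W[...,2]>74)&(W[...,2]<92);m[:140]=0;m[262:]=0;m[:,:300]=0;m[:,398:]=0
v,u=np.nonzero(m);P=np.array([at(a,b,82) for a,b in zip(u,v)],np.float32);print('platform',cv2.minAreaRect(P))
E
```

```text
[438.54147225 240.33142059 233.20063032] [ 0.79769259 -0.26153111  0.50867669] 85.36253376209297
s15.png cc 0.953 px [2.8482366 0.9315015] world shift [-8.63 -5.05]
handle 152 ((593.8385009765625, -18.852521896362305), (13.766006469726562, 79.02363586425781), 85.62728881835938)
pin head 1429 [501.84933  -10.038812] z 83.66679880245397 expect 138
platform ((594.71630859375, -19.9898681640625), (205.65499877929688, 265.1485290527344), 85.31605529785156)
```

View pics/m15.png

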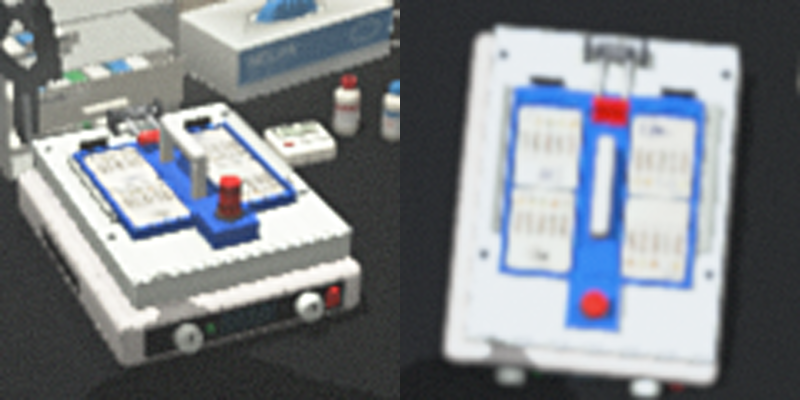

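```bash
python3 - <<'E'
from h import *
q=cv2.cvtColor(cv2.imread('pics/t15.png'),cv2.COLOR_BGR2RGB);e=ctrl.get_image('top')[1]
z=np.load('s7.npz')
c=ctrl.calibration('top');f=200/np.tan(np.radians(c['vfov']/2));E=np.array(c['extrinsics'])
def at(u,v,h):
    r=E[:3,:3]@np.array([(u-c['cx'])/f,(v-c['cy'])/f,1]);t=(h-E[2,3])/r[2];return (E[:3,3]+t*r)[:2]
W7,W=world('top',z['e']),world('top',e)
ex=np.array([.9966,-.083]);ey=np.array([.083,.9966])
for n,w,im in(('t7',W7,z['q']),('t15',W,q)):
    m=(w[...,2]>74)&(w[...,2]<150);m[:140]=0;m[262:]=0;m[:,:300]=0;m[:,398:]=0
    v,u=np.nonzero(m);P=np.array([at(a,b,82) for a,b in zip(u,v)],np.float32);r=cv2.minAreaRect(P);S=np.array(r[0])
    b=(im[...,2].astype(int)>im[...,0].astype(int)+60);b[:140]=0;b[262:]=0;b[:,:300]=0;b[:,398:]=0
    v,u=np.nonzero(b);P=np.array([at(a,bb,90) for a,bb in zip(u,v)],np.float32);T=np.array(cv2.minAreaRect(P)[0])
    print(n,r,'tray-plat',(T-S)@ex,(T-S)@ey,cv2.minAreaRect(P)[1:])
r=(q[...,0].astype(int)>q[...,2].astype(int)+60);r[:220]=0;r[240:]=0;r[:,:335]=0;r[:,360:]=0
v,u=np.nonzero(r);P=np.array([at(a,b,138) for a,b in zip(u,v)]);print('head',len(u),P.mean(0),W[r][:,2].mean(),np.median(W[r][:,2]))
E
```

```text
t7 ((602.1285400390625, -14.374649047851562), (205.54354858398438, 265.21014404296875), 85.28899383544922) tray-plat -14.2650629486084 1.812652084350586 ((161.60302734375, 202.35446166992188), 85.1870346069336)
t15 ((594.7418212890625, -19.99195098876953), (205.65499877929688, 265.0973815917969), 85.31605529785156) tray-plat -15.39931967315674 1.0445727859497071 ((162.017333984375, 202.0845489501953), 85.64386749267578)
head 41 [496.07808219 -12.6206535 ] 135.74052171452178 137.5311434666678
```

```bash
python3 -c "
from cell import ctrl
print(ctrl.finish_job())"
```

```text
the job is handed in; nothing more can be done
None
```

The tray is home under the hold-down, the locking pin stands in the socket with its collar on the bush (head top measured at about 137.5 mm, 138 expected), and the gripper is clear. The job is handed in, but it returned no verdict.

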